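Set the free-standing noodle timer

ROBOT

A 7-joint arm with a two-finger parallel gripper is mounted at the origin on the work surface. World frame = base frame: x ahead of the robot, y to its left, z up, the work surface at z = 0. Lengths are in m, angles in rad, forces in N, time in s.
With the tool pointing down it reaches from about 0.425 to 0.925 m from the base axis. Payload 6.8 kg.
Tool frame: the origin (TCP) lies on the centre line of the jaws, within the pads' length; the fingertips stand 25 mm ahead of it and the grasp point (between the pads) lies 6 mm ahead of it; z points along the fingers, y is the direction in which the jaws open and shut (so a half turn about z gives the same grasp; the last joint's range is limited). The gripper opens to 85 mm and grips with 20 to 120 N. Pads are 22 mm wide; open, the fingers measure 114 mm over their backs; the gripper's body (76 mm by 85 mm) begins 54 mm behind the grasp point. The pads swing forward as they close: fully open they stand 13 mm farther back than shut.
Start: joints at [1.11, 0.477, 0.022, 1.555, -0.011, 1.109, -0.083], TCP at [0.233, -0.633, 0.256] pointing down, gripper open.
Joint ranges: [-2.96, 2.96], [-0.34, 2.1], [-1.41, 1.46], [0.24, 2.44], [-1.37, 4.51], [0.17, 1.92], [-2.96, 2.96]. Speed limits (rad/s): [2.39, 2.39, 3.14, 3.14, 3.14, 3.14, 3.14].

INTERFACE

Orientations are given as a unit quaternion [w, x, y, z].
In Python, from station import status, cams, order, models gives the robot as it stands.
- The arm moves only by the tool move_arm, never from a script. Its argument "steps" is one flat list of numbers, 7 for each row, row after row: the gripper's target within -1 to 1 (fully open at 1, half-way at 0, shut at -1), then the shift along the world's x, y, z in cm, then the turn, a rotation vector about the world's x, y, z in degrees. A call has 1 to 8 rows; each row shifts and turns the commanded pose from where the row before left it; what a row does not reach is not made up. A row lasts 1/10 s, in which the tool goes at most 50 mm and 8.59 degrees, less where a joint would pass 70% of its speed; a pose out of reach is approached as far as the arm can. A call with a gripper value outside its range is refused whole. The fingers move at their own pace and stop on an object; "newtons" is the grip in N (left out, the last holds). Time passes only in rows, so rows that do not move let the fingers close. It gives the time, the measured TCP pose, the force and the opening at its end, in the units of the state.
- status.get_obs(): the state, without advancing time (a new reading comes with each control period).
- cams.read_camera(name): name is "scene" or "top" or "wrist"; returns a dict with "pixels" (480x640x3 uint8, red, green, blue), "mtx" (3x3 intrinsics, pixels), "dist_coeffs" ([k1, k2, p1, p2, k3] as OpenCV has them; the pictures are not rectified), "T" (4x4, takes a point from camera to world coordinates); the wrist camera has in their place "T_tool_cam" (4x4, takes a point from camera to tool coordinates, whose origin is the TCP and whose axes are the flange's). Camera axes: x right, y down, z forward; pixel columns grow to the right and rows downward; lengths in m; the calibration is good to about 2 mm. A picture is of the moment at which its call begins: read the wrist's pose just before it. There is no depth.
- order.hand_in(): hands the job in, once; it reports no verdict.
Trained networks look in the newest picture that a camera, given by its name, has taken for a name from the list of things; names that differ only in an ending like _2 or _b are one class to them, and where a whole thing is asked for, a point or a joint stands for the part that bears it (a point fixed in the world has none). Each returns a list of dicts, best first, with "score" (0 to 1); they miss things now and then, are a little off and sometimes report something else, mostly with a low value. They report only what shows in the picture. A call takes as long as a camera call. They do not tell look-alikes from the thing itself.
- models.silhouettes(camera, query): "region" (480x640 bool, what is visible of it) and "box" ([centre column, centre row, width, height] in pixels, round what is visible of it).
- models.place_of(camera, query): "position" ([row, column] in pixels: a listed point, or the origin of a listed thing).
The state is a dict: "t": time; "q": joint angles; "joint_vel": joint speeds; "joint_torque": joint torques, N m; "eef_pos": TCP position; "tool_rot": TCP orientation; "contact_force": force on the tool from outside, world axes, zero at the start; "torque": the same for the moment, N m; "gripper_width": opening from 0.0 (shut) to 1.0 (fully open).
Only numpy, scipy, OpenCV 4.12 (cv2) and the standard library are available. Lean on these libraries where they do the work, as an engineer would, in place of code of your own. Each camera call takes 0.05 s, during which the arm holds its last target.

TASK

A batch of noodles is about to go in: set the cooking timer on the counter. Turn its pointer knob clockwise until the pointer is past the red mark, then turn it back so that it points at the green mark, and let go. The timer is light and its knob is stiff, so press the knob down while you turn, just firmly enough that the timer neither turns nor slides on the counter, without leaning hard on it; leave the bowl, the shaker and the tubs alone.

Things in the scene. Friction and masses are not known exactly. Their poses are not given: they have to be found in the camera images.
- timer: Free-standing mechanical cooking timer, 0.2 to 0.4 kg: an ivory box 110 x 110 mm, its flat top 44 mm above the counter, on four small rubber feet 28 mm from its centre in x and y. Origin: centre of its underside, z up. A round grey scale (radius 50 mm) on top has thin ticks every 15 degrees. The feet give way if pushed on the counter with more than 40 N.
- knob_home (a point): Point on the timer's case frame, on the knob's vertical axis (the timer's centre), 94 mm above the counter: the middle of the knob's top when it is pushed home. The knob is an upright black bar 46 mm long (along its pointer), 14 mm wide, 42 mm tall, with a yellow line and a yellow tip at its pointing end; a thin black disc (radius 23 mm) lies under it, 5 to 8 mm over the timer's top.
- knob_seat (a point): Point on the timer, on the knob's axis, 45 mm up: its seat. The worn knob is loose on its shaft and starts 0 to 6 mm above home (not measured; it can lift 7). Pushed down it slides with 2 N to its seat, then yields on a return spring: 1.5 N at once, then 3 N per mm, for 6 mm. It takes 0.22 N m to turn, more than the unpressed feet hold; about 8 to 13 N of push is needed, by the counter's grip.
- timer_zero (a point): The broad black zero mark on the timer: a point on its top, 48 mm from the knob's axis along the timer's +x, 44 mm above the counter. It shows whether the timer has turned or slid.
- timer_green (a point): The broad green mark on the timer's top, 48 mm from the knob's axis, 90 degrees clockwise (seen from above) from the black zero mark.
- timer_red (a point): The broad red mark on the timer's top, 48 mm from the knob's axis, 120 degrees clockwise (seen from above) from the black zero mark.
- dial (a joint): Angle of the knob on the timer, rad: 0 when the pointer is at the black zero mark, growing clockwise as seen from above; 1.571 at the green mark, 2.094 at the red mark, end stop at 2.62. It starts between 0 and 0.45. The pointer's direction in the timer's frame is the angle -dial from +x. It stays where it is left.
- counter: The steel counter, top at z = 0, with a thin dark-red cover on it. It does not move.
- bowl: Empty red bowl, 180 mm across, 65 mm high; origin at the centre of its underside. Leave it alone.
- shaker: Steel shaker, 68 mm across, 109 mm high; origin at the centre of its underside. Leave it alone.
- tubs: Stack of white take-away tubs, 110 mm across, 80 mm high; origin at the centre of its underside. Leave it alone.
There are look-alikes about, which are no part of the job. Leave any blue or orange look-alike of the timer alone.

How it is judged:
On the way:
1. the pointer has been turned past the red mark (value of joint dial above 2.094 rad), for 0.05 s.
At the end, for the whole second after the job is handed in: The pointer is at the green mark (dial 1.571 within 0.1 rad), the timer stands flat and still, its centre and its zero mark within 15 mm of where they started, and the bowl, shaker and tubs within 30 mm of where they started (value of joint dial between 1.471 and 1.671 rad and distance of each of timer, timer_zero from where it was at the start of the episode below 0.015 m and angle between timer's own z axis and vertical below 0.05 rad and linear speed of timer below 0.01 m/s and distance of each of bowl, shaker, tubs from where it was at the start of the episode below 0.03 m); the robot touches nothing.
It fails at once if the timer slid on, turned on or was lifted off the counter (its centre or its zero mark more than 15 mm from the start) (distance of any of timer, timer_zero from where it was at the start of the episode above 0.015 m).
It fails at once if the timer was pressed on the counter with more than 40 N (contact force between timer and counter above 40 N).
It fails at once if the bowl, the shaker or the tubs were shifted by more than 30 mm (distance of any of bowl, shaker, tubs from where it was at the start of the episode above 0.03 m).
It also fails if it takes over 64 s, if anything falls off the work surface, if the arm or the gripper's body presses on something with over 40 N, if the wrist force passes 120 N, or if a joint passes its speed limit or range.

## Working session

There is one attempt and no reset: what is moved stays moved. The work goes in short steps, Python scripts to look and compute and a tool call to move; the robot and the scene stay as the last step left them, time stands still between calls to the robot, and variables do not carry over. Pictures are saved under pics/ and viewed, and the job is handed in when it is done.

Besides the shell and the picture viewer there is one more tool, called after "Call:" in YAML: its name, and indented under it one key for each argument. move_arm: Moves the arm, as the interface text tells. Its arguments: {"type":"object","properties":{"steps":{"type":"array"},"newtons":{"type":"number"}},"required":["steps"]}

```bash
mkdir -p pics; ls; cat > h.py <<'E'
import numpy as np,cv2
from station import status,cams,order,models
def snap(n,f):
    c=cams.read_camera(n); cv2.imwrite('pics/'+f,cv2.cvtColor(c['pixels'],cv2.COLOR_RGB2BGR)); return c
def ray(c,uv,z,T=None):
    T=np.array(c['T'] if T is None else T)
    p=cv2.undistortPoints(np.array([[uv]],float),np.array(c['mtx']),np.array(c['dist_coeffs']))[0,0]
    d=T[:3,:3]@np.array([p[0],p[1],1]);o=T[:3,3]
    return o+d*(z-o[2])/d[2]
E
python3 - <<'E'
from h import *
o=status.get_obs();print({k:np.round(v,3).tolist() for k,v in o.items()})
for n in('top','scene'):
    c=snap(n,n+'0.png');print(n,np.round(c['T'],3).tolist())
    for q,z in(('timer',0),('knob_home',.094),('timer_zero',.044),('timer_green',.044),('timer_red',.044),('bowl',0),('shaker',0),('tubs',0)):
        for r in models.place_of(n,q)[:3]:
            p=r['position'];print(q,round(r['score'],2),np.round(p,1),np.round(ray(c,(p[1],p[0]),z),4))
E
```

```text
pics
{'t': 0.0, 'q': [1.11, 0.478, 0.022, 1.556, -0.012, 1.109, -0.083], 'joint_vel': [-0.002, 0.001, 0.0, 0.001, -0.0, 0.002, -0.0], 'joint_torque': [-0.0, -59.646, 1.607, -28.12, 0.012, 0.009, -0.0], 'eef_pos': [0.233, -0.633, 0.255], 'tool_rot': [-0.001, 0.984, 0.176, -0.0], 'contact_force': [-0.094, 0.761, 0.651], 'torque': [-0.06, -0.057, -0.016], 'gripper_width': 1.0}
top [[0.001, -0.995, 0.095, 0.427], [-1.0, -0.001, 0.002, 0.008], [-0.002, -0.095, -0.995, 1.146], [0.0, 0.0, 0.0, 1.0]]
timer 0.61 [316.9 366. ] [ 0.3428 -0.0853  0.    ]
timer 0.59 [253.4 317.2] [0.4923 0.0298 0.    ]
timer 0.59 [319.  269.3] [0.3375 0.1422 0.    ]
knob_home 0.89 [247.  310.6] [0.5009 0.0425 0.094 ]
knob_home 0.84 [320.9 366.4] [ 0.3411 -0.0785  0.094 ]
knob_home 0.66 [321.8 269.1] [0.3388 0.1315 0.094 ]
timer_zero 0.74 [325.5 291.1] [0.3265 0.0875 0.044 ]
timer_zero 0.67 [328.1 390.6] [ 0.3209 -0.1373  0.044 ]
timer_zero 0.66 [248.9 292.1] [0.5    0.0864 0.044 ]
timer_green 0.93 [342.7 358.9] [ 0.2883 -0.0655  0.044 ]
timer_green 0.79 [344.1 265. ] [0.2847 0.1462 0.044 ]
timer_green 0.6 [229.9 
[... 695 characters left out ...]
6 0.0297 0.094 ]
knob_home 0.64 [156.9 318.5] [0.3443 0.1451 0.094 ]
timer_zero 0.79 [220.6 337.7] [0.5049 0.0783 0.044 ]
timer_zero 0.66 [177.2 293.7] [0.3215 0.0827 0.044 ]
timer_zero 0.57 [216.1 220. ] [ 0.3216 -0.1334  0.044 ]
timer_green 0.97 [242.1 329.5] [0.5443 0.0228 0.044 ]
timer_green 0.65 [194.3 236.2] [ 0.2832 -0.0646  0.044 ]
timer_green 0.64 [161.2 308.9] [0.2968 0.1493 0.044 ]
timer_red 0.83 [242.2 322.1] [0.5342 0.0094 0.044 ]
timer_red 0.74 [195.3 247.6] [ 0.3037 -0.0442  0.044 ]
timer_red 0.68 [239.9 325.2] [0.5332 0.0191 0.044 ]
bowl 0.61 [331.2 202.7] [ 0.5429 -0.3144  0.    ]
shaker 0.76 [198.6 420.2] [0.546  0.3178 0.    ]
tubs 0.91 [302.1 387.1] [0.7253 0.0398 0.    ]
```

```bash
python3 - <<'E'
import cv2
a=cv2.imread('pics/top0.png');b=cv2.imread('pics/scene0.png')
cv2.imwrite('pics/topz.png',cv2.resize(a[200:380,220:420],None,fx=3,fy=3,interpolation=cv2.INTER_CUBIC))
cv2.imwrite('pics/scenez.png',cv2.resize(b[140:300,200:400],None,fx=3.5,fy=3.5,interpolation=cv2.INTER_CUBIC))
E
```

```text
(no output)
```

View pics/top0.png

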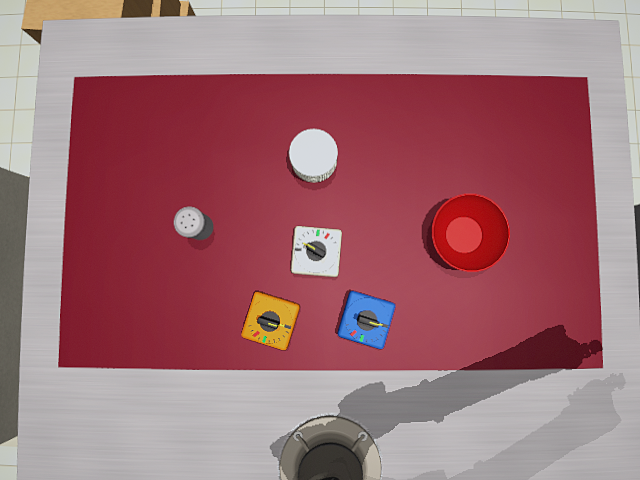

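View pics/topz.png

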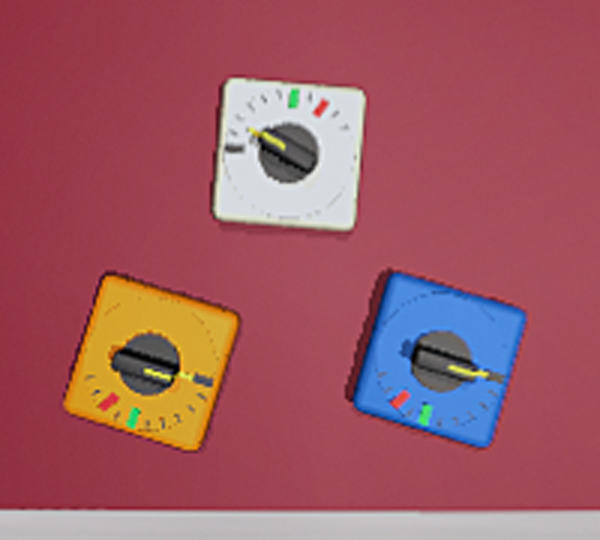

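View pics/scenez.png

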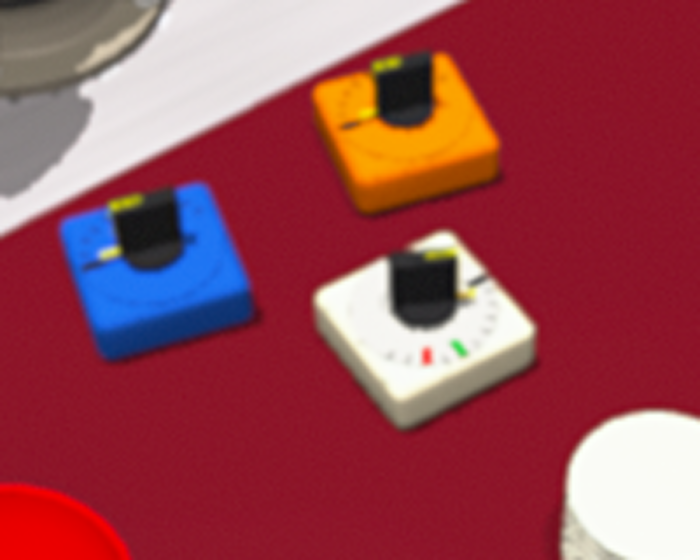

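The ivory timer is at about (250, 317) in the top view, with green above it and zero to the left. The blue and orange look-alikes are below it. I'll move above the timer.

Call:
move_arm:
  steps: [1, 1.65, 4.2, 0.5, 0, 0, 2.6, 1, 1.65, 4.2, 0.5, 0, 0, 2.6, 1, 1.65, 4.2, 0.5, 0, 0, 2.6, 1, 1.65, 4.2, 0.5, 0, 0, 2.6, 1, 1.65, 4.2, 0.5, 0, 0, 2.6, 1, 1.65, 4.2, 0.5, 0, 0, 2.6, 1, 1.65, 4.2, 0.5, 0, 0, 2.6, 1, 1.65, 4.2, 0.5, 0, 0, 2.6]

```text
t: 1.7
eef_pos: [0.3656, -0.2957, 0.2968]
tool_rot: [0.0, 0.936, 0.351, 0.0]
contact_force: [0.7, 0.4, 0.4]
gripper_width: 0.998
```

Call:
move_arm:
  steps: [1, 1.65, 4.2, 0, 0, 0, 2.6, 1, 1.65, 4.2, 0, 0, 0, 2.6, 1, 1.65, 4.2, 0, 0, 0, 2.6, 1, 1.65, 4.2, 0, 0, 0, 2.6, 1, 1.65, 4.2, 0, 0, 0, 2.6, 1, 1.65, 4.2, 0, 0, 0, 2.6, 1, 1.65, 4.2, 0, 0, 0, 2.6, 1, 1.65, 4.2, 0, 0, 0, 2.6]

```text
t: 2.5
eef_pos: [0.4977, 0.0402, 0.2967]
tool_rot: [0.0, 0.858, 0.514, 0.0]
contact_force: [0.2, -1.4, -0.8]
gripper_width: 0.996
```

Call:
move_arm:
  steps: [1, 0, 0, 0, 0, 0, 0, 1, 0, 0, 0, 0, 0, 0, 1, 0, 0, 0, 0, 0, 0]

```text
t: 2.8
eef_pos: [0.497, 0.0373, 0.2961]
tool_rot: [0.0, 0.858, 0.513, -0.0]
contact_force: [0.4, -1.1, 0.1]
gripper_width: 1.001
```

```bash
cat >> h.py <<'E'
from scipy.spatial.transform import Rotation as R
def wrist(f):
    o=status.get_obs(); c=snap('wrist',f)
    T=np.eye(4); w,x,y,z=o['tool_rot'];T[:3,:3]=R.from_quat([x,y,z,w]).as_matrix();T[:3,3]=o['eef_pos']
    return o,c,T@np.array(c['T_tool_cam'])
E
python3 - <<'E'
from h import *
o,c,T=wrist('w1.png');print({k:np.round(v,3).tolist() for k,v in o.items()},np.round(T,3).tolist())
for q,z in(('timer',0),('knob_home',.094),('timer_zero',.044),('timer_green',.044),('timer_red',.044)):
  for r in models.place_of('wrist',q)[:3]:
    p=r['position'];print(q,round(r['score'],2),np.round(p,1),np.round(ray(c,(p[1],p[0]),z,T),4))
E
```

```text
{'t': 2.8, 'q': [0.296, 0.191, -0.56, 1.89, 0.114, 1.093, -0.802], 'joint_vel': [0.011, -0.004, 0.007, 0.006, -0.002, -0.0, -0.002], 'joint_torque': [-0.95, -37.312, -3.206, -27.952, -0.046, -0.03, -0.001], 'eef_pos': [0.497, 0.037, 0.296], 'tool_rot': [0.0, 0.858, 0.513, -0.0], 'contact_force': [0.402, -1.076, 0.105], 'torque': [-0.052, 0.017, 0.024], 'gripper_width': 1.001} [[0.881, -0.456, -0.129, 0.529], [-0.474, -0.848, -0.239, 0.097], [-0.001, 0.271, -0.962, 0.413], [0.0, 0.0, 0.0, 1.0]]
timer 0.9 [350.  249.7] [ 0.3406 -0.0852  0.    ]
timer 0.67 [189. 322.] [0.497  0.0358 0.    ]
timer 0.67 [175.2 133.3] [0.3399 0.1355 0.    ]
knob_home 0.66 [212.6 323.8] [0.4968 0.0327 0.094 ]
knob_home 0.64 [403.7 231.8] [ 0.3421 -0.0823  0.094 ]
knob_home 0.61 [193.6  73.2] [0.3347 0.1366 0.094 ]
timer_zero 0.88 [412.4 251.7] [ 0.3254 -0.1292  0.044 ]
timer_zero 0.59 [150.7 304.2] [0.5027 0.0792 0.044 ]
timer_zero 0.59 [235.5 123.9] [0.3205 0.0902 0.044 ]
timer_green 0.92 [182.4 375.4] [0.5449 0.025  0.044 ]
timer_green 0.91 [379.1 197.7] [ 0.2976 -0.0692  0.044 ]
timer_green 0.59 [192.7  56.8] [0.2921 0.1501 0.044 ]
timer_red 0.83 [208.  376.5] [0.5356 0.0038 0.044 ]
timer_red 0.77 [359.8 193.1] [ 0.3055 -0.0483  0.044 ]
timer_red 0.71 [161.1  51.9] [0.3058 0.1741 0.044 ]
```

View pics/w1.png

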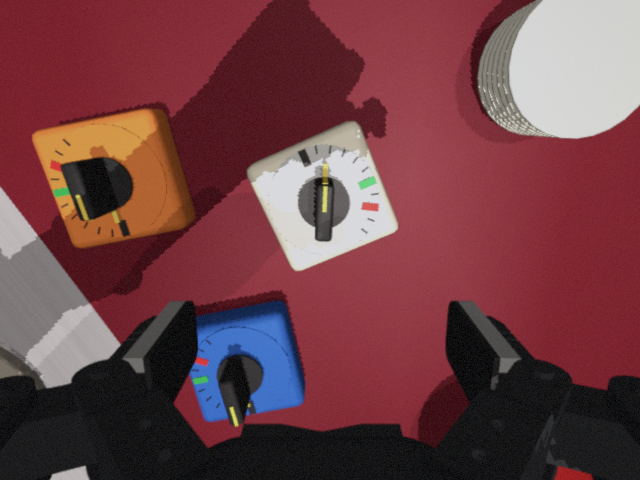

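```bash
python3 - <<'E'
from h import *
im=cv2.imread('pics/w1.png')
cv2.imwrite('pics/w1z.png',cv2.resize(im[110:280,240:410],None,fx=3.5,fy=3.5,interpolation=cv2.INTER_CUBIC))
E
```

```text
(no output)
```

View pics/w1z.png

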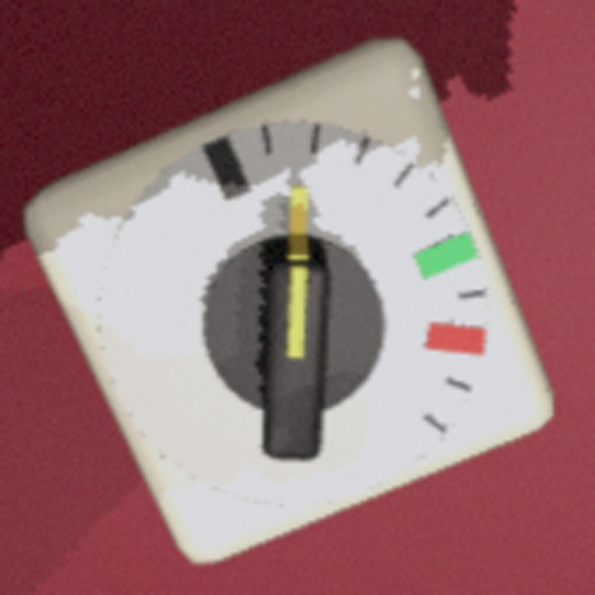

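```bash
python3 - <<'E'
from h import *
o=status.get_obs();c=cams.read_camera('wrist')
T=np.eye(4); w,x,y,z=o['tool_rot'];T[:3,:3]=R.from_quat([x,y,z,w]).as_matrix();T[:3,3]=o['eef_pos'];T=T@np.array(c['T_tool_cam'])
f=lambda u,v,z:ray(c,(u/3.5+240,v/3.5+110),z,T)
Z=f(226,168,.044);G=f(446,255,.044);Rd=f(456,339,.044)
print(Z,G,Rd)
# centre from Z,G: right angle; C = mid + perp
m=(Z+G)[:2]/2;d=(G-Z)[:2];
C=m+np.array([d[1],-d[0]])/2; print('C from ZG',C,np.linalg.norm(Z[:2]-C),np.linalg.norm(G[:2]-C),np.linalg.norm(Rd[:2]-C))
ang=lambda v:np.degrees(np.arctan2(v[1],v[0]))
print('zero yaw',ang(Z[:2]-C),'green',ang(G[:2]-C),'red',ang(Rd[:2]-C))
print('disc c',f(294,325,.055))
for h in(.094,.1):
  a=(f(268,262,h)+f(327,264,h))/2;b=(f(322,458,h)+f(263,458,h))/2
  print(h,'bar c',(a+b)/2,'len',np.linalg.norm(a-b),'dir',ang((a-b)[:2]), ang((f(298,262,h)-f(296,356,h))[:2]))
t=f(300,190,.05);print('tip',t,ang(t[:2]-C))
for cr in((30,210),(400,40),(552,415),(200,562)):print(f(*cr,.044))
E
```

```text
[0.50025163 0.07407487 0.044     ] [0.53888979 0.02853516 0.044     ] [0.53144742 0.00785804 0.044     ]
C from ZG [0.49680086 0.03198594] 0.04223015521227196 0.04223015521227193 0.0422201305438873
zero yaw 85.31292888079325 green -4.68707111920682 red -34.85338473015369
disc c [0.49737412 0.03288034 0.055     ]
0.094 bar c [0.49703075 0.03230582 0.094     ] len 0.04474435092881565 dir 60.39995009038871 60.65619088185496
0.1 bar c [0.49763883 0.03352953 0.1       ] len 0.04390392965247262 dir 60.399950090388806 60.65619088185506
tip [0.51421555 0.06112341 0.05      ] 59.13435200894161
[0.45177985 0.08825857 0.044     ]
[0.55246567 0.08088321 0.044     ]
[ 0.54450072 -0.02219523  0.044     ]
[ 0.44343792 -0.01434025  0.044     ]
```

Call:
move_arm:
  steps: [1, 0, -0.5, -1.5, 0, 0, -1.3, 1, 0, 0, -3, 0, 0, 0, 1, 0, 0, -3, 0, 0, 0, 1, 0, 0, -3, 0, 0, 0, 1, 0, 0, -3, 0, 0, 0, 1, 0, 0, -2.5, 0, 0, 0, 1, 0, 0, -1, 0, 0, 0, 1, 0, 0, 0, 0, 0, 0]

```text
t: 3.95
eef_pos: [0.4965, 0.0334, 0.1254]
tool_rot: [-0.001, 0.864, 0.504, -0.001]
contact_force: [1.1, 0.5, 0.5]
gripper_width: 1.001
```

```bash
python3 - <<'E'
from h import *
o,c,T=wrist('w2.png');print({k:np.round(o[k],4).tolist() for k in('eef_pos','tool_rot','contact_force')})
E
```

```text
{'eef_pos': [0.4965, 0.0334, 0.1254], 'tool_rot': [-0.0006, 0.8638, 0.5038, -0.0011], 'contact_force': [1.0828, 0.5199, 0.5447]}
```

View pics/w2.png

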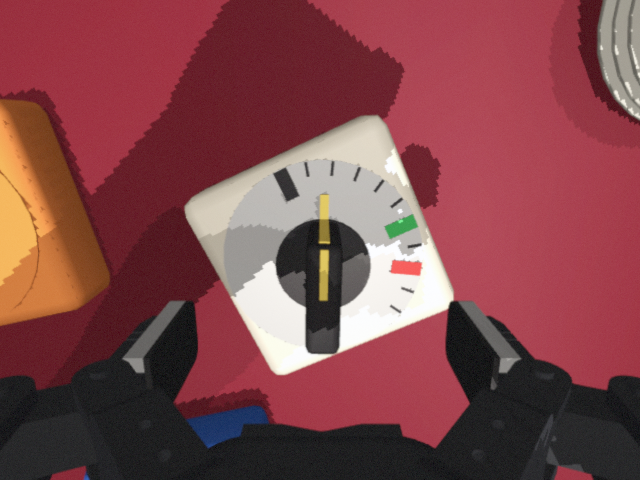

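The bar at column 323 is midway between the jaws (197 and 447) and square to them. I'll lower and close gently.

Call:
move_arm:
  steps: [1, 0, 0, -1.5, 0, 0, 0, 1, 0, 0, -1.3, 0, 0, 0, 1, 0, 0, -0.6, 0, 0, 0, 1, 0, 0, 0, 0, 0, 0, 0, 0, 0, 0, 0, 0, 0, 0, 0, 0, 0, 0, 0, 0, -0.3, 0, 0, 0, 0, 0, 0, -0.5, 0, 0, 0, 0, 0, 0]
  newtons: 20

```text
t: 4.8
eef_pos: [0.4974, 0.0336, 0.0926]
tool_rot: [0.0, 0.864, 0.504, 0.0]
contact_force: [-0.1, -0.1, 0.0]
gripper_width: 0.326
```

Call:
move_arm:
  steps: [-0.6, 0, 0, 0, 0, 0, 0, -0.7, 0, 0, 0, 0, 0, 0, -0.8, 0, 0, 0, 0, 0, 0, -0.9, 0, 0, 0, 0, 0, 0, -1, 0, 0, 0, 0, 0, 0, -1, 0, 0, 0, 0, 0, 0]

```text
t: 5.4
eef_pos: [0.4973, 0.0335, 0.0923]
tool_rot: [0.0, 0.864, 0.504, 0.0]
contact_force: [-0.2, -0.5, 0.9]
gripper_width: 0.16
```

```bash
python3 - <<'E'
from h import *
o,c,T=wrist('w3.png');print({k:np.round(o[k],4).tolist() for k in('eef_pos','tool_rot','contact_force','torque','gripper_width')})
snap('scene','s3.png');im=cv2.imread('pics/s3.png');cv2.imwrite('pics/s3z.png',cv2.resize(im[120:300,230:430],None,fx=3,fy=3))
E
```

```text
{'eef_pos': [0.4973, 0.0335, 0.0923], 'tool_rot': [0.0, 0.8638, 0.5038, 0.0001], 'contact_force': [-0.1712, -0.4876, 0.9129], 'torque': [-0.0488, 0.0156, 0.0177], 'gripper_width': 0.1603}
```

View pics/w3.png

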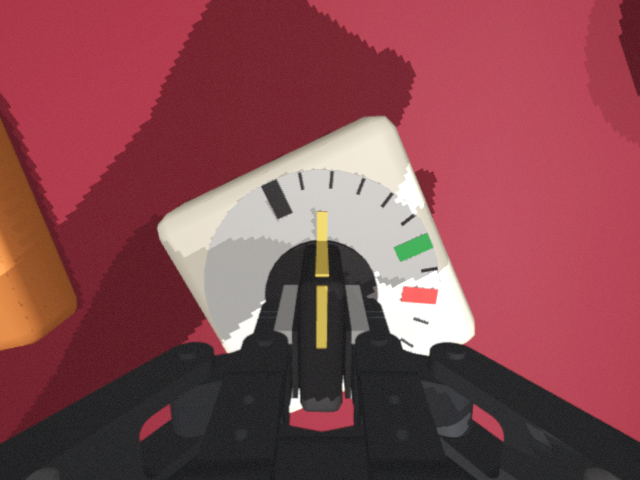

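View pics/s3z.png

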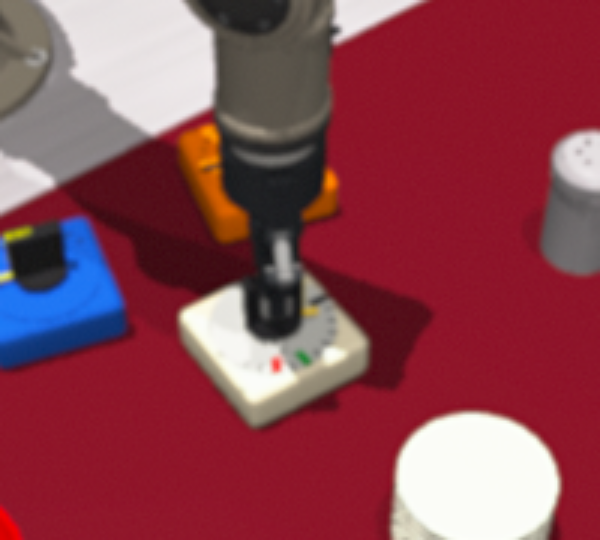

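The bar is gripped (opening 0.16, about 14 mm). Next I'll firm the grip and press slowly.

Call:
move_arm:
  steps: [-1, 0, 0, 0, 0, 0, 0, -1, 0, 0, 0, 0, 0, 0, -1, 0, 0, -0.1, 0, 0, 0, -1, 0, 0, 0, 0, 0, 0, -1, 0, 0, 0, 0, 0, 0]
  newtons: 60

```text
t: 6.0
eef_pos: [0.4973, 0.0335, 0.0913]
tool_rot: [0.0, 0.864, 0.504, 0.0]
contact_force: [0.5, -0.4, 1.2]
gripper_width: 0.15
```

Call:
move_arm:
  steps: [-1, 0, 0, -0.1, 0, 0, 0, -1, 0, 0, 0, 0, 0, 0, -1, 0, 0, 0, 0, 0, 0]

```text
t: 6.3
eef_pos: [0.4973, 0.0335, 0.0903]
tool_rot: [0.0, 0.864, 0.504, 0.0]
contact_force: [0.4, -0.2, 1.8]
gripper_width: 0.154
```

Call:
move_arm:
  steps: [-1, 0, 0, -0.1, 0, 0, 0, -1, 0, 0, 0, 0, 0, 0, -1, 0, 0, 0, 0, 0, 0]

```text
t: 6.6
eef_pos: [0.4973, 0.0336, 0.0894]
tool_rot: [0.0, 0.864, 0.504, 0.0]
contact_force: [-0.1, -0.7, 3.8]
gripper_width: 0.147
```

Call:
move_arm:
  steps: [-1, 0, 0, -0.1, 0, 0, 0, -1, 0, 0, 0, 0, 0, 0, -1, 0, 0, 0, 0, 0, 0]

```text
t: 6.9
eef_pos: [0.4973, 0.0336, 0.0885]
tool_rot: [0.0, 0.864, 0.504, 0.0]
contact_force: [-0.9, -0.6, 6.5]
gripper_width: 0.151
```

Call:
move_arm:
  steps: [-1, 0, 0, -0.1, 0, 0, 0, -1, 0, 0, 0, 0, 0, 0, -1, 0, 0, 0, 0, 0, 0]

```text
t: 7.2
eef_pos: [0.4974, 0.0336, 0.0877]
tool_rot: [0.0, 0.864, 0.504, 0.0]
contact_force: [-1.6, -0.7, 8.6]
gripper_width: 0.155
```

Call:
move_arm:
  steps: [-1, 0, 0, -0.1, 0, 0, 0, -1, 0, 0, 0, 0, 0, 0, -1, 0, 0, 0, 0, 0, 0]

```text
t: 7.5
eef_pos: [0.4974, 0.0336, 0.0869]
tool_rot: [0.0, 0.864, 0.504, 0.0]
contact_force: [-2.8, -1.0, 11.1]
gripper_width: 0.154
```

Call:
move_arm:
  steps: [-1, 0, 0, -0.1, 0, 0, 0, -1, 0, 0, -0.05, 0, 0, 0, -1, 0, 0, 0, 0, 0, 0, -1, 0, 0, 0, 0, 0, 0]

```text
t: 7.9
eef_pos: [0.4974, 0.0336, 0.0857]
tool_rot: [0.0, 0.864, 0.504, 0.0]
contact_force: [-3.9, -1.4, 15.4]
gripper_width: 0.151
```

Call:
move_arm:
  steps: [-1, 0, 0, 0, 0, 0, -2, -1, 0, 0, 0, 0, 0, -2, -1, 0, 0, 0, 0, 0, -2, -1, 0, 0, 0, 0, 0, -2, -1, 0, 0, 0, 0, 0, -2]

```text
t: 8.4
eef_pos: [0.4975, 0.0335, 0.0857]
tool_rot: [0.001, 0.905, 0.426, 0.0]
contact_force: [-2.2, -0.8, 13.9]
gripper_width: 0.149
```

```bash
python3 - <<'E'
from h import *
o,c,T=wrist('w4.png');print({k:np.round(o[k],4).tolist() for k in('q','eef_pos','tool_rot','contact_force','torque','gripper_width')})
E
```

```text
{'q': [0.1517, 0.4686, -0.4206, 2.0849, 0.3124, 0.647, -1.1699], 'eef_pos': [0.4975, 0.0335, 0.0857], 'tool_rot': [0.0005, 0.9045, 0.4264, 0.0002], 'contact_force': [-2.2176, -0.8091, 13.917], 'torque': [-0.392, 0.6504, 0.2051], 'gripper_width': 0.1491}
```

View pics/w4.png

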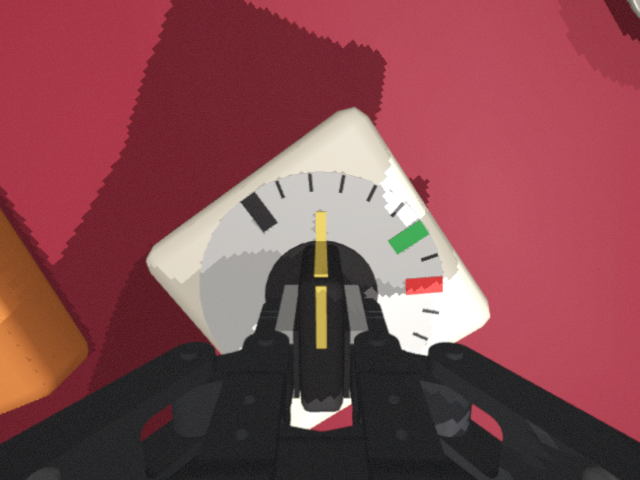

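```bash
cat >> h.py <<'E'
def check(c,T,Z,im=None):
    hsv=cv2.cvtColor(c['pixels'],cv2.COLOR_RGB2HSV)
    m=cv2.inRange(hsv,(50,100,60),(80,255,255));n,l,s,ct=cv2.connectedComponentsWithStats(m)
    i=1+np.argmax(s[1:,4]);G=ray(c,ct[i],.044,T);print('green px',ct[i],s[i,4],G[:2])
    Zw=ray(c,Z,.044,T);d=(G-Zw)[:2];C=(G+Zw)[:2]/2+np.array([d[1],-d[0]])/2
    v=Zw[:2]-C;print('zero',Zw[:2],'C',C,'r',np.linalg.norm(v),'yaw',np.degrees(np.arctan2(v[1],v[0])))
E
python3 - <<'E'
from h import *
for uv in((258,212),):
    o,c,T=wrist('w5.png');check(c,T,uv)
E
```

```text
green px [408.11092985 236.66884176] 613 [0.53848768 0.02863883]
zero [0.49943542 0.07396912] C [0.4962964  0.03177784] r 0.04230788606274633 yaw 85.74505030328268
```

The timer hasn't moved (zero-mark yaw 85.7°, before 85.3°) and the knob is turning. I'll continue clockwise.

Call:
move_arm:
  steps: [-1, 0, 0, 0, 0, 0, -4, -1, 0, 0, 0, 0, 0, -4, -1, 0, 0, 0, 0, 0, -4, -1, 0, 0, 0, 0, 0, -4, -1, 0, 0, 0, 0, 0, -4, -1, 0, 0, 0, 0, 0, -4, -1, 0, 0, 0, 0, 0, -4]

```text
t: 9.2
eef_pos: [0.4978, 0.0332, 0.0858]
tool_rot: [0.001, 0.981, 0.194, 0.0]
contact_force: [-1.3, -1.7, 13.0]
gripper_width: 0.15
```

Call:
move_arm:
  steps: [-1, 0, 0, 0, 0, 0, -4, -1, 0, 0, 0, 0, 0, -4, -1, 0, 0, 0, 0, 0, -4, -1, 0, 0, 0, 0, 0, -4, -1, 0, 0, 0, 0, 0, -4, -1, 0, 0, 0, 0, 0, -4, -1, 0, 0, 0, 0, 0, -4]

```text
t: 9.9
eef_pos: [0.4979, 0.0328, 0.0858]
tool_rot: [0.001, 0.999, -0.049, 0.001]
contact_force: [-1.7, -3.9, 14.7]
gripper_width: 0.152
```

```bash
python3 - <<'E'
from h import *
o,c,T=wrist('w6.png');print({k:np.round(o[k],4).tolist() for k in('q','eef_pos','tool_rot','contact_force','torque','gripper_width')})
E
```

```text
{'q': [-0.0469, 0.4415, -0.1761, 2.098, 0.1332, 0.6113, -1.9849], 'eef_pos': [0.4979, 0.0328, 0.0858], 'tool_rot': [0.0005, 0.9988, -0.0492, 0.0007], 'contact_force': [-1.7044, -3.8961, 14.6881], 'torque': [-0.828, 0.4584, 0.2271], 'gripper_width': 0.1518}
```

View pics/w6.png

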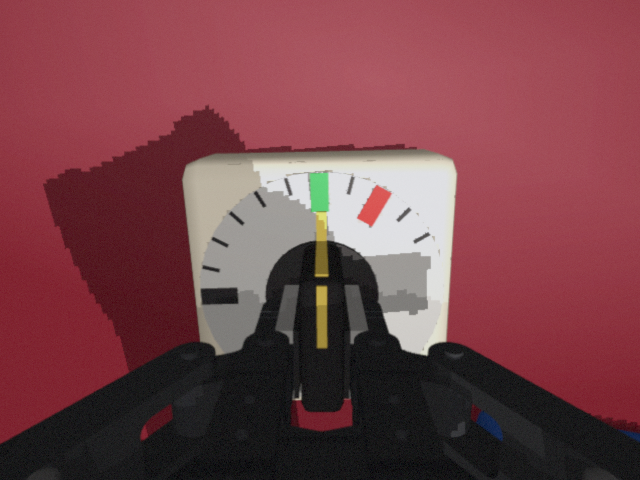

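The pointer (column 321) is already at green (column 319). I'll go another 40° to pass red.

Call:
move_arm:
  steps: [-1, 0, 0, 0, 0, 0, -4, -1, 0, 0, 0, 0, 0, -4, -1, 0, 0, 0, 0, 0, -4, -1, 0, 0, 0, 0, 0, -4, -1, 0, 0, 0, 0, 0, -4]

```text
t: 10.45
eef_pos: [0.4978, 0.0325, 0.0858]
tool_rot: [0.001, 0.975, -0.222, 0.001]
contact_force: [-1.6, -3.2, 15.2]
gripper_width: 0.153
```

Call:
move_arm:
  steps: [-1, 0, 0, 0, 0, 0, -4, -1, 0, 0, 0, 0, 0, -4, -1, 0, 0, 0, 0, 0, -4, -1, 0, 0, 0, 0, 0, -4, -1, 0, 0, 0, 0, 0, -3, -1, 0, 0, 0, 0, 0, 0, -1, 0, 0, 0, 0, 0, 0]

```text
t: 11.15
eef_pos: [0.4976, 0.0323, 0.0857]
tool_rot: [0.001, 0.925, -0.379, 0.001]
contact_force: [-2.4, -4.5, 15.5]
gripper_width: 0.149
```

```bash
python3 - <<'E'
from h import *
o,c,T=wrist('w7.png');print({k:np.round(o[k],4).tolist() for k in('q','eef_pos','tool_rot','contact_force','torque','gripper_width')})
E
```

```text
{'q': [-0.1889, 0.4356, -0.0025, 2.108, 0.0047, 0.5976, -2.5428], 'eef_pos': [0.4976, 0.0323, 0.0857], 'tool_rot': [0.0006, 0.9255, -0.3788, 0.0006], 'contact_force': [-2.4004, -4.4976, 15.5053], 'torque': [-1.0487, 0.5875, 0.0873], 'gripper_width': 0.1488}
```

View pics/w7.png

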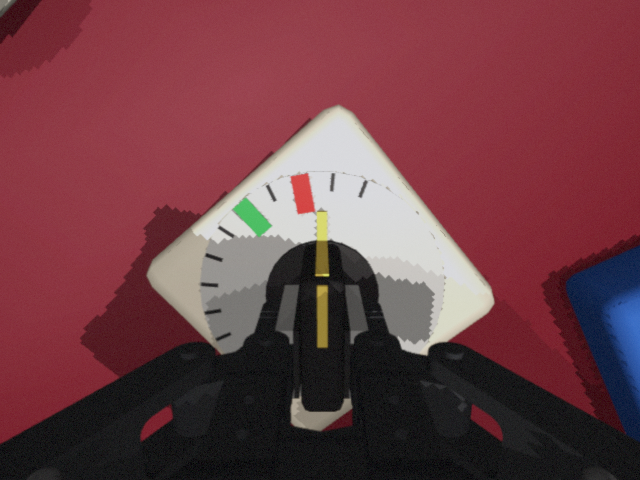

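The pointer is about 10° past red (red at column 302, pointer at 321). I'll turn it back to green.

Call:
move_arm:
  steps: [-1, 0, 0, 0, 0, 0, 4, -1, 0, 0, 0, 0, 0, 4, -1, 0, 0, 0, 0, 0, 4, -1, 0, 0, 0, 0, 0, 4, -1, 0, 0, 0, 0, 0, 4]

```text
t: 11.7
eef_pos: [0.4978, 0.0325, 0.0858]
tool_rot: [0.0, 0.977, -0.212, 0.001]
contact_force: [-1.4, -3.6, 14.7]
gripper_width: 0.151
```

Call:
move_arm:
  steps: [-1, 0, 0, 0, 0, 0, 4, -1, 0, 0, 0, 0, 0, 4, -1, 0, 0, 0, 0, 0, 4, -1, 0, 0, 0, 0, 0, 4, -1, 0, 0, 0, 0, 0, 4, -1, 0, 0, 0, 0, 0, 0, -1, 0, 0, 0, 0, 0, 0]

```text
t: 12.4
eef_pos: [0.4978, 0.0328, 0.0858]
tool_rot: [0.0, 0.999, -0.04, 0.001]
contact_force: [-1.5, -2.5, 15.1]
gripper_width: 0.149
```

```bash
python3 - <<'E'
from h import *
o,c,T=wrist('w8.png');print({k:np.round(o[k],4).tolist() for k in('eef_pos','tool_rot','contact_force','torque','gripper_width')})
print('yaw',np.degrees(2*np.arctan2(o['tool_rot'][2],o['tool_rot'][1])));check(c,T,(219,296))
E
```

```text
{'eef_pos': [0.4978, 0.0328, 0.0858], 'tool_rot': [0.0004, 0.9992, -0.0397, 0.0006], 'contact_force': [-1.4794, -2.5247, 15.0989], 'torque': [-0.6609, 0.4681, -0.1148], 'gripper_width': 0.1489}
yaw -4.550190411263466
green px [320.97380586 191.64869029] 649 [0.53852836 0.02890451]
zero [0.49860074 0.07420828] C [0.49591267 0.03159259] r 0.04270038589227131 yaw 86.39072742544872
```

View pics/w8.png

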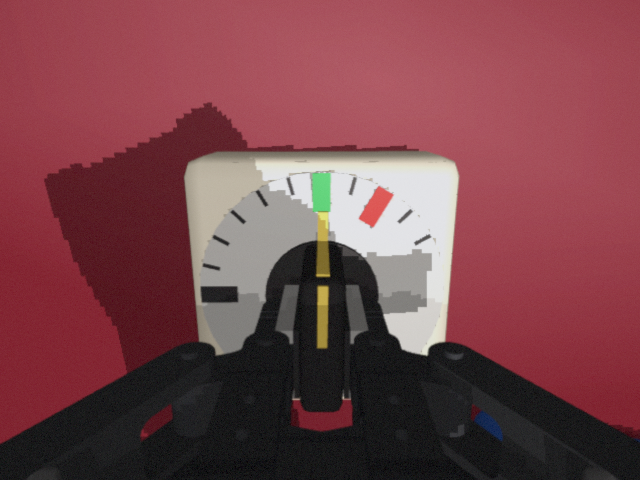

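The pointer (column 322) is on green (column 321). I'll ease off the press, then open.

Call:
move_arm:
  steps: [-1, 0, 0, 0.1, 0, 0, 0, -1, 0, 0, 0.1, 0, 0, 0, -1, 0, 0, 0.1, 0, 0, 0, -1, 0, 0, 0.1, 0, 0, 0, -1, 0, 0, 0, 0, 0, 0, -1, 0, 0, 0, 0, 0, 0]
  newtons: 20

```text
t: 13.05
eef_pos: [0.4977, 0.0329, 0.089]
tool_rot: [0.0, 0.999, -0.039, 0.0]
contact_force: [0.7, -2.8, 5.7]
gripper_width: 0.153
```

Call:
move_arm:
  steps: [-0.5, 0, 0, 0, 0, 0, 0, -0.3, 0, 0, 0, 0, 0, 0, 0, 0, 0, 0, 0, 0, 0, 0.3, 0, 0, 0, 0, 0, 0, 0.6, 0, 0, 0, 0, 0, 0, 0.6, 0, 0, 0, 0, 0, 0]

```text
t: 13.65
eef_pos: [0.4971, 0.0336, 0.0887]
tool_rot: [-0.0, 0.999, -0.039, -0.0]
contact_force: [0.2, -0.4, -1.1]
gripper_width: 0.799
```

Call:
move_arm:
  steps: [0.6, 0, 0, 1, 0, 0, 0, 0.6, 0, 0, 2, 0, 0, 0, 0.6, 0, 0, 3, 0, 0, 0, 1, 0, 0, 3, 0, 0, 0, 1, 0, 0, 3, 0, 0, 0, 1, 0, 0, 2, 0, 0, 0, 1, 0, 0, 0, 0, 0, 0, 1, 0, 0, 0, 0, 0, 0]

```text
t: 14.45
eef_pos: [0.4972, 0.0335, 0.2293]
tool_rot: [-0.0, 0.999, -0.039, 0.001]
contact_force: [-0.5, 0.2, -1.2]
gripper_width: 0.996
```

```bash
python3 - <<'E'
from h import *
o,c,T=wrist('w9.png');print({k:np.round(o[k],4).tolist() for k in('t','eef_pos','tool_rot','contact_force','gripper_width')})
im=cv2.imread('pics/w9.png');cv2.imwrite('pics/w9z.png',cv2.resize(im[100:300,200:440],None,fx=3,fy=3,interpolation=cv2.INTER_CUBIC))
E
```

```text
{'t': 14.45, 'eef_pos': [0.4972, 0.0335, 0.2293], 'tool_rot': [-0.0, 0.9992, -0.0392, 0.0005], 'contact_force': [-0.4704, 0.1782, -1.1713], 'gripper_width': 0.9965}
```

View pics/w9z.png

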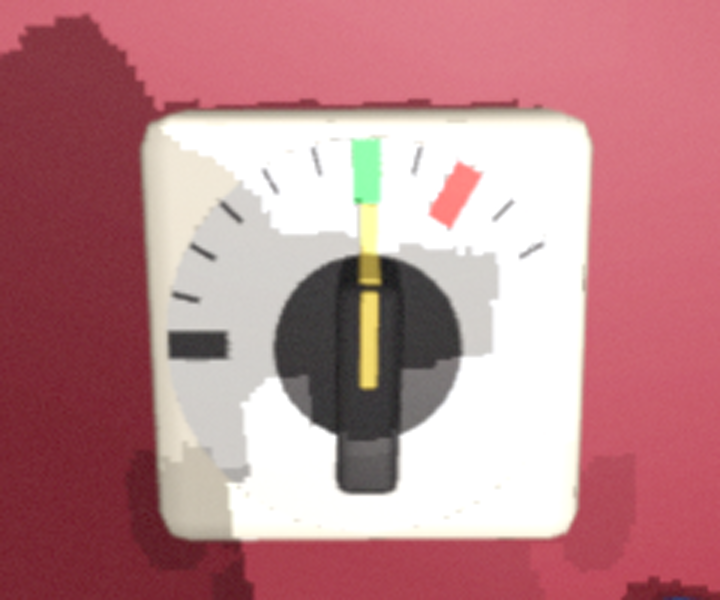

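```bash
python3 - <<'E'
from h import *
o,c,T=wrist('w10.png');check(c,T,(198/3+200,345/3+100))
print(order.hand_in())
E
```

```text
green px [321.16788321 155.78832117] 137 [0.53823486 0.02947782]
zero [0.49832809 0.07360193] C [0.49621942 0.03158649] r 0.0420683157017076 yaw 87.1268499717484
the job is handed in; nothing more can be done
None
```

The timer is set: I turned the knob clockwise about 10° past the red mark, turned it back to the green mark, let go and raised the arm clear. The job is handed in at about 14.5 s of the 64 s allowed, and no verdict was reported.

- **Pointer:** in the last wrist picture it lies on the green mark, within about 1°.
- **Timer position:** its centre reads within about 1 mm of the start and its zero mark within about 2 mm. The measured heading rose from 85.3° to 87.1°, which is either a slight turn or measuring error.
- **Force:** while turning I pressed with 13 to 15.5 N at the readings I took, well under the 40 N limit and a little above the 8 to 13 N needed.
- **Measuring disagreement:** the marks measured about 42 mm from the knob's axis, not the 48 mm listed. I took this as me aiming at the wrong spot on the marks or calibration error; it does not affect the angles.
- **Bowl, shaker and tubs:** I kept the arm away from them, but did not measure them again at the end.

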